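# Zero the roller gap of a sugar-paste sheeter and back it off a quarter turn

## Robot

A 6-joint arm with a two-finger parallel gripper is mounted at the origin on the work surface. World frame = base frame: x ahead of the robot, y to its left, z up, the work surface at z = 0. Lengths are in m, angles in degrees, forces in N, time in s.
With the tool pointing down it reaches from about 0.375 to 0.9 m from the base axis. Payload 3.1 kg.
Tool frame: the origin (TCP) lies midway between the tips of the shut fingers; the grasp point (between the pads) lies behind it (robot.grip_depth is the z of the grasp point in the tool frame, in m); z points along the fingers, y is the direction in which the jaws open and shut (so a half turn about z gives the same grasp; the last joint's range is limited). The gripper opens to 85 mm and grips with 20 to 120 N. Pads are 22 mm wide; open, the fingers measure 114 mm over their backs; the gripper's body (76 mm by 85 mm) begins 54 mm behind the grasp point. The pads swing forward as they close: fully open they stand 13 mm farther back than shut.
Start: joints at [55.72, 30.224, 82.088, -0, 67.689, -10.227], TCP at [0.255, 0.571, 0.207] pointing down, gripper open.
Joint ranges: [-176.69, 176.69], [-43.24, 126.21], [12.49, 139.97], [-82, 262], [0, 151.66], [-163.58, 163.58]. Speed limits (degrees/s): [159.86, 159.86, 180, 180, 180, 180].

## Interface

Orientations are given as [roll, pitch, yaw] about the fixed x, y, z axes, in that order (R = Rz(yaw) Ry(pitch) Rx(roll)).
In Python, from cell import robot gives the robot as it stands.
- The arm moves only by the tool move_arm, never from a script. Its argument "steps" is a list that holds one entry, the list of rows, each a list of 7 numbers: the shift along the tool's x, y, z in mm, then the turn, a rotation vector about the tool's x, y, z in rad, then the closure, from -1 (fully open) to 1 (shut). In form: [[[dx, dy, dz, wx, wy, wz, gripper], ...]]. A call has 1 to 20 rows; each row is the pose to reach, as a shift and turn from the pose commanded when the call began, along the tool's axes at that moment; what a row does not reach only later rows make up. A row lasts 1/12 s, in which the tool goes at most 41.7 mm and 7.16 degrees, less where a joint would pass 70% of its speed; a pose out of reach is approached as far as the arm can. A call with a gripper value outside its range is refused whole. The fingers move at their own pace and stop on an object; the grip force is fixed at half the most. Time passes only in rows, so rows that repeat a pose let the fingers close. It gives the time, the measured TCP pose, the force and the opening at its end, in the units of the state.
- robot.get_state(): the state, without advancing time (a new reading comes with each control period).
- robot.read_camera(name): name is "scene" or "top" or "wrist"; returns (picture, depth): 420x560x3 uint8, red, green, blue; 420x560 float32, m along the optical axis (not along the pixel's ray), 0 where there is no reading.
- robot.calibration(name): a dict with "intrinsics" (3x3 intrinsics, pixels), "distortion" ([k1, k2, p1, p2, k3] as OpenCV has them; the pictures are not rectified), "origin" and "orientation" of the camera in the world. Camera axes: x right, y down, z forward; pixel columns grow to the right and rows downward; lengths in m; the calibration is good to about 2 mm. A picture is of the moment at which its call begins: read the wrist's pose just before it. calibration takes no time and is no camera call; for the wrist camera it gives the pose at the moment of the call.
- robot.finish_job(): hands the job in, once; it reports no verdict.
The state is a dict: "time": time; "joint_positions": joint angles; "joint_velocities": joint speeds; "effort": joint torques, N m; "tool_pos": TCP position; "ee_rot": TCP orientation; "ft_force": force on the tool from outside, world axes, zero at the start; "torque": the same for the moment, N m; "grip_width": finger opening in m.
Only numpy, scipy, OpenCV 4.12 (cv2) and the standard library are available. Lean on these libraries where they do the work, as an engineer would, in place of code of your own. Each camera call takes 0.05 s, during which the arm holds its last target. There are 200 camera calls.

## Task

Set the gap on the little sugar-paste roller machine: turn its red knob clockwise until the screw bottoms and you feel it come up firm (do not force it past that, the rollers dent), then back it off a quarter of a turn. Then swing the blue locking lever all the way over, away from the feed tray, and let go; leave the cake, sponge, tub and brush where they are.

Things in the scene. Friction and masses are not known exactly. Their poses are not given: they have to be found in the camera images.
- machine: White sugar-paste roller machine, fixed to the bench. Origin: centre of its underside. Base plate 130 (x) x 270 (y) x 12 mm; two cheeks carry two steel rollers (along y) and a top beam, 60 (x) x 270 (y) mm, its top face 98 mm above the bench. Feed tray on the -x side. On the beam, at x = 0: the red knob (y = +50 mm) and the blue locking lever (y = -95 mm).
- knob (a point): Grip point of the red screw knob, on its vertical turning axis, 133 mm above the bench: a disc (44 mm diameter, 8 mm high) with an upright bar on it, 44 mm long (point x), 14 mm thick (point y), from 24 mm below to 14 mm above this point. White stripe on the +x half of the bar; the point's yaw turns with the knob. The knob keeps its height.
- dial (a point): Centre of the fixed grey dial under the knob (60 mm diameter, a mark every 30 degrees). Clockwise from above (yaw decreasing) closes the gap. The screw starts 103 to 218 degrees before its bottom, which lies elsewhere on the dial every time and cannot be seen. Drag about 0.05 N m.
- gap (a joint): Height of the screw in its thread, m: 0 when it bottoms, 1 mm per turn, so a quarter turn is 0.25 mm. The reading's noise is coarser than the setting needs: count the quarter turn on the knob. Backed off, the screw stays put.
- press (a joint): Strain of the bottomed screw, 0.5 mm per rad of over-turning (0.1 mm at most, below the reading's noise): at the bottom the knob gives 5 N m per rad of further turning; 0.25 N m (3 degrees) is firmly bottomed, 1.0 N m (11 degrees) dents the rollers. Let go, the knob springs back to where the torque began; the quarter turn counts from there.
- lock_tip (a point): Centre of the blue ball (26 mm diameter) on the locking lever's rod (10 mm diameter, 80 mm from pivot to ball centre). The pivot is 120 mm above the bench at x = 0, y = -95 mm of the machine; its axis is the machine's y. At the start the ball leans to the machine's -x side.
- lock (a joint): Locking lever angle, rad: 0 = open, leaning 0.5 rad from upright to the machine's -x side (it starts between 0 and 0.15); 1.0 = fully over, leaning 0.5 rad to the +x side, against its stop. Light friction (about 1 N at the ball); stays where it is left.
- sponge: Yellow and green sponge, 110 x 70 x 30 mm, origin under its centre. Leave alone.
- tub: Clear plastic tub of metal cutters, 120 x 90 x 50 mm, origin under its centre. Leave alone.
- cake_figure: Grey round cake board (170 mm diameter, 12 mm thick) with a red sugar figure on a green block, 115 mm high in all, origin under its centre. Leave alone.
- brush: Blue-handled brush, 180 mm long, lying on the bench, origin under its middle. Leave alone.

How it is judged:
By the outcome, as a careful person would: the job done as asked, in the order asked, and still so for the second after the job is handed in, with the robot touching nothing.
It also fails if it takes over 72 s, if anything falls off the work surface, if the arm or the gripper's body presses on something with over 40 N, if the wrist force passes 120 N, or if a joint passes its speed limit or range.

## Working session

There is one attempt and no reset: what is moved stays moved. The work goes in short steps, Python scripts to look and compute and a tool call to move; the robot and the scene stay as the last step left them, time stands still between calls to the robot, and variables do not carry over. Pictures are saved under pics/ and viewed, about 8 in all and at most 12, crops included, and the job is handed in when it is done.

Besides the shell and the picture viewer there is one more tool, called after ">>>" by a JSON object that holds its "name" and its "arguments". move_arm: Moves the arm, as the interface text tells. Its arguments: {"type":"object","properties":{"steps":{"type":"array","items":{"type":"array","items":{"type":"array","items":{"type":"number"}}}}},"required":["steps"]}

```bash
mkdir -p pics
cat > h.py <<'E'
from cell import robot
import numpy as np, cv2
from scipy.spatial.transform import Rotation as R
def snap(n,f):
    p,d=robot.read_camera(n); np.savez('pics/'+f+'.npz',p=p,d=d); cv2.imwrite('pics/'+f+'.png',p[:,:,::-1]); return p,d
def rot(o):
    o=np.array(o,float)
    return o if o.shape==(3,3) else R.from_euler('xyz',o,degrees=True).as_matrix()
def ray(c,u,v):
    q=cv2.undistortPoints(np.array([[[u,v]]],float),np.array(c['intrinsics']),np.array(c['distortion']))[0,0]
    return np.array(c['origin']),rot(c['orientation'])@np.array([q[0],q[1],1])
def atz(c,u,v,z):
    o,r=ray(c,u,v); return o+r*(z-o[2])/r[2]
def atd(c,u,v,d):
    o,r=ray(c,u,v); return o+r*d
E
python3 - <<'E'
from h import *
s=robot.get_state(); print(s, robot.grip_depth)
for n in ('top','scene'):
    snap(n,n+'0'); c=robot.calibration(n); print(n,c)
E
```

```text
{'time': 0.0, 'joint_positions': array([ 5.57213196e+01,  3.02789857e+01,  8.21565107e+01, -3.34212671e-05,
        6.76906706e+01, -1.02284192e+01]), 'joint_velocities': array([ 0.09135994,  0.01739489,  0.06840058, -0.01182017,  0.00546154,
       -0.00970838]), 'effort': array([-2.48795759e-04, -4.42357743e+01, -1.78024811e+01, -2.02948113e-04,
        8.57543957e-03,  2.91234215e-06]), 'tool_pos': array([0.25425143, 0.57009798, 0.20593279]), 'ee_rot': array([-1.79875833e+02, -2.23734213e-02,  1.55949727e+02]), 'ft_force': array([ 0.32613489, -0.50702474,  0.42385187]), 'torque': array([ 0.00391602, -0.00797176,  0.02441126]), 'grip_width': 0.08529556650352334} -0.0187
top {'intrinsics': array([[501.96020871,   0.        , 283.87896984],
       [  0.        , 501.96020871, 214.22013674],
       [  0.        ,   0.        ,   1.        ]]), 'distortion': array([-0.1528886,  0.       ,  0.       ,  0.       ,  0.       ]), 'origin': array([ 0.27224085, -0.01591525,  1.38485161]), 'orientation': array([-170.8814163 ,    1.3795631 ,  -89.38095809])}
scene {'intrinsics': array([[384.95422881,   0.        , 280.93122802],
       [  0.        , 384.95422881, 209.25926398],
       [  0.        ,   0.        ,   1.        ]]), 'distortion': array([0.00530805, 0.        , 0.        , 0.        , 0.        ]), 'origin': array([1.10371481, 0.19839022, 0.69266688]), 'orientation': array([-1.30287805e+02,  1.28886532e-01,  1.08178063e+02])}
```

View pics/top0.png

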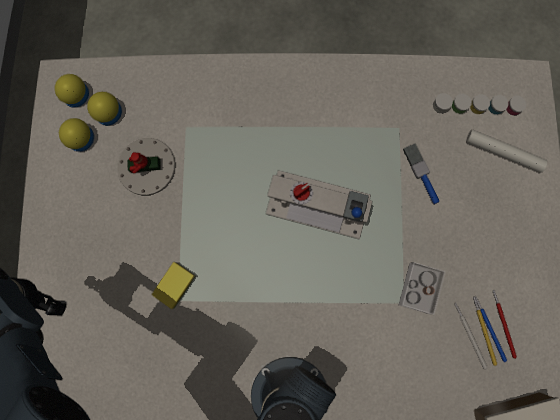

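View pics/scene0.png

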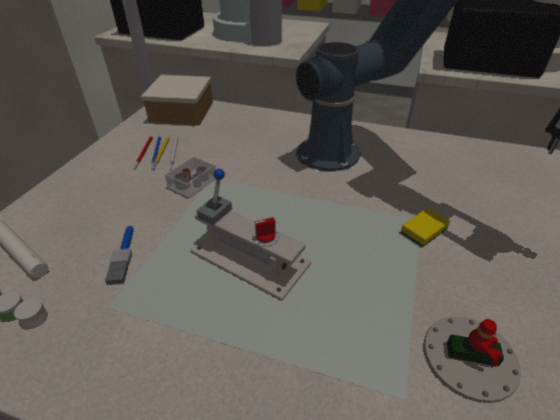

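The top view shows the knob at about (302,191) and the blue ball at about (357,212). The scene view shows them at (266,230) and (219,174). I'll enlarge the machine in both.

Run:
```python
from h import *
a=cv2.imread('pics/top0.png')[160:250,255:385]; b=cv2.imread('pics/scene0.png')[155:300,180:320]
a=cv2.resize(a,None,fx=6,fy=6,interpolation=cv2.INTER_CUBIC)
cv2.imwrite('pics/c1.png',a)
ct=robot.calibration('top'); cs=robot.calibration('scene')
k=atz(ct,302,191,.147); print('knob',k, atz(cs,266,221,.147))
hsv=cv2.cvtColor(cv2.imread('pics/top0.png'),cv2.COLOR_BGR2HSV)[160:250,255:385]
m=((hsv[...,0]>100)&(hsv[...,0]<130)&(hsv[...,1]>120)); v,u=np.nonzero(m); print('ball px',u.mean()+255,v.mean()+160,m.sum())
m=((hsv[...,0]<8)|(hsv[...,0]>172))&(hsv[...,1]>120); v,u=np.nonzero(m); print('red px',u.mean()+255,v.mean()+160,m.sum())
print('ball',atz(ct,357,212,.19),atz(cs,219,174,.19))
```

```text
knob [ 0.5301337  -0.02892687  0.147     ] [ 0.5388013  -0.02165426  0.147     ]
ball px 356.3103448275862 211.94252873563218 87
red px 301.19897959183675 192.10204081632654 196
ball [ 0.4704052  -0.16146795  0.19      ] [ 0.46674788 -0.15959475  0.19      ]
```

View pics/c1.png

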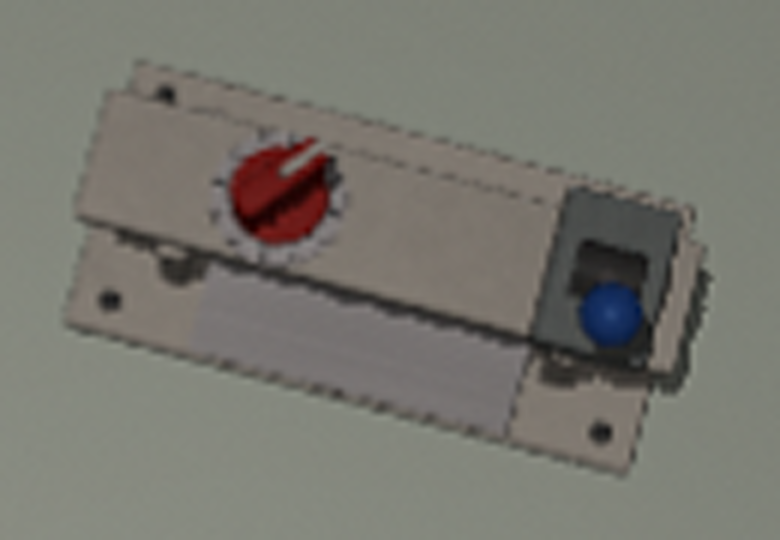

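The crop shows the stripe end of the bar pointing up-right (stripe about (305,158), knob centre about (282,190) in the crop). That puts the knob's yaw near -49 and the machine's yaw near -15.

```bash
cat >> h.py <<'E'
def delta(p,yaw,rp=(180,0)):
    s=robot.get_state(); M=rot(s['ee_rot']); T=rot([rp[0],rp[1],yaw])
    print('t',s['time'],'pos',s['tool_pos'].round(4),'rpy',s['ee_rot'].round(2),'j',s['joint_positions'].round(1))
    print('shift mm',((M.T@(np.array(p)-s['tool_pos']))*1000).round(1),'turn',R.from_matrix(M.T@T).as_rotvec().round(4))
def st():
    s=robot.get_state(); print('t %.2f'%s['time'],'pos',s['tool_pos'].round(4),'yaw %.2f'%s['ee_rot'][2],'rp',s['ee_rot'][:2].round(2),'f',s['ft_force'].round(2),'tq',s['torque'].round(3),'w %.4f'%s['grip_width'],'j6 %.1f'%s['joint_positions'][5])
E
python3 - <<'E'
from h import *
ct=robot.calibration('top')
f=lambda x,y,z: atz(ct,255+x/6-.4,160+y/6-.4,z)
for a,b in (((65,325),(625,472)),):
    d=f(*a,.012)-f(*b,.012); print('machine yaw',np.degrees(np.arctan2(-d[0],d[1])),np.hypot(*d[:2]))
d=f(325,147,.147)-f(247,217,.147); print('bar yaw',np.degrees(np.arctan2(d[1],d[0])),np.hypot(*d[:2]), (f(325,147,.147)+f(247,217,.147))/2)
print('disc',f(280,193,.109)); print('ball',f(611,315,.19))
delta([.530,-.028,.25],131)
E
```

```text
machine yaw -14.449330936295791 0.26634958620045834
bar yaw -47.17091882955692 0.04442749034757871 [ 0.5329106  -0.02961821  0.147     ]
disc [ 0.53600909 -0.02743471  0.109     ]
ball [ 0.47015102 -0.16009339  0.19      ]
t 0.1 pos [0.2543 0.5702 0.206 ] rpy [-1.7989e+02 -2.0000e-02  1.5595e+02] j [ 55.7  30.3  82.1  -0.   67.7 -10.2]
shift mm [-495.5 -434.   -43.3] turn [-2.000e-03  1.000e-04  4.354e-01]
```

>>> {"name": "move_arm", "arguments": {"steps": [[[-495,-434,-43,0,0,0.43,-1],[-495,-434,-43,0,0,0.43,-1],[-495,-434,-43,0,0,0.43,-1],[-495,-434,-43,0,0,0.43,-1],[-495,-434,-43,0,0,0.43,-1],[-495,-434,-43,0,0,0.43,-1],[-495,-434,-43,0,0,0.43,-1],[-495,-434,-43,0,0,0.43,-1],[-495,-434,-43,0,0,0.43,-1],[-495,-434,-43,0,0,0.43,-1],[-495,-434,-43,0,0,0.43,-1],[-495,-434,-43,0,0,0.43,-1],[-495,-434,-43,0,0,0.43,-1],[-495,-434,-43,0,0,0.43,-1],[-495,-434,-43,0,0,0.43,-1],[-495,-434,-43,0,0,0.43,-1],[-495,-434,-43,0,0,0.43,-1],[-495,-434,-43,0,0,0.43,-1],[-495,-434,-43,0,0,0.43,-1],[-495,-434,-43,0,0,0.43,-1]]]}}

```text
time: 1.77
tool_pos: [0.5287, -0.026, 0.2494]
ee_rot: [-180.0, -0.1, 131.4]
ft_force: [-0.4, 0.9, 0.3]
grip_width: 0.0855
```

Run:
```python
from h import *
st(); c=robot.calibration('wrist'); import pickle; pickle.dump(c,open('w1.pkl','wb')); snap('wrist','w1'); print(c)
```

```text
t 1.77 pos [ 0.5287 -0.026   0.2494] yaw 131.38 rp [-1.7995e+02 -1.1000e-01] f [-0.38  0.94  0.28] tq [-0.05   0.006  0.039] w 0.0855 j6 -56.3
{'intrinsics': array([[325.30668671,   0.        , 278.10087135],
       [  0.        , 325.30668671, 208.4899344 ],
       [  0.        ,   0.        ,   1.        ]]), 'distortion': array([-0.04828492,  0.        ,  0.        ,  0.        ,  0.        ]), 'origin': array([0.47483644, 0.03610064, 0.41685707]), 'orientation': array([1.61471634e+02, 8.74847399e-02, 4.13993193e+01])}
```

View pics/w1.png

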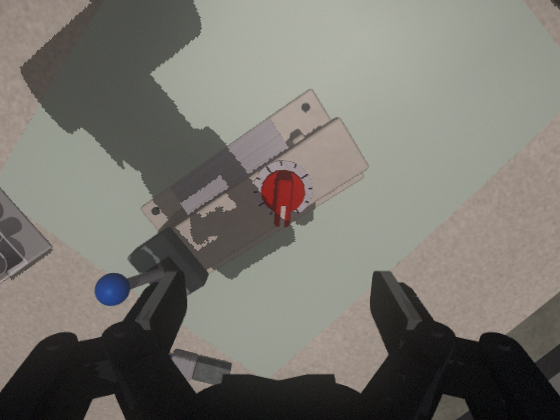

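The wrist view shows the knob at about (284,192), bar nearly vertical in the image with the stripe at the bottom. The ball is at (113,290), clear of the fingers. Next I'll enlarge the knob.

Run:
```python
import cv2
a=cv2.imread('pics/w1.png')[150:240,245:330]
cv2.imwrite('pics/c2.png',cv2.resize(a,None,fx=6,fy=6,interpolation=cv2.INTER_CUBIC))
```

```text
(no output)
```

View pics/c2.png

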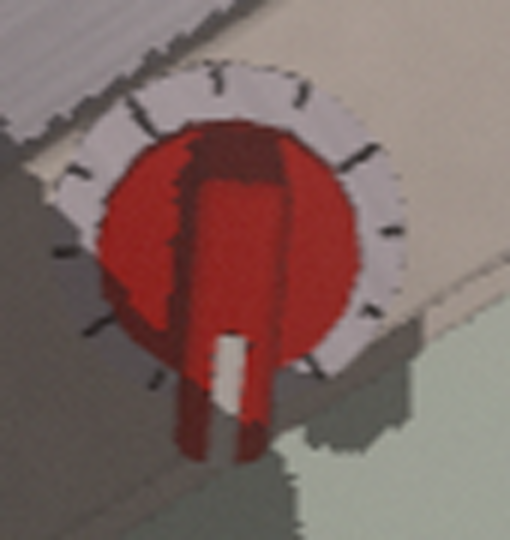

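Run:
```python
from h import *
import pickle
c=pickle.load(open('w1.pkl','rb'))
f=lambda x,y,z: atz(c,245+x/6-.4,150+y/6-.4,z)
a=f(222,460,.147);b=f(242,182,.147);d=a-b
yaw=np.degrees(np.arctan2(d[1],d[0])); m=(a+b)/2
print(yaw,np.hypot(*d[:2]),m,'disc',f(230,248,.109),'dial',f(231,229,.099))
delta([m[0],m[1],.115],yaw+180)
```

```text
-52.23780711724802 0.04240385285274228 [ 0.53474263 -0.02572414  0.147     ] disc [ 0.5342618  -0.02485174  0.109     ] dial [ 0.53411678 -0.0242465   0.099     ]
t 1.8167 pos [ 0.5288 -0.0259  0.2496] rpy [-1.7997e+02 -8.0000e-02  1.3141e+02] j [-14.9  19.9  92.7   0.   67.4 -56.3]
shift mm [ -4.    4.6 134.6] turn [-0.0006 -0.0014  0.0637]
```

>>> {"name": "move_arm", "arguments": {"steps": [[[-4,4,30,0,0,0.06,-1],[-4,4,65,0,0,0.06,-1],[-4,4,95,0,0,0.06,-1],[-4,4,115,0,0,0.06,-1],[-4,4,128,0,0,0.06,-1],[-4,4,134,0,0,0.06,-1],[-4,4,134,0,0,0.06,-1],[-4,4,134,0,0,0.06,0],[-4,4,134,0,0,0.06,0.4],[-4,4,134,0,0,0.06,0.4],[-4,4,134,0,0,0.06,0.6],[-4,4,134,0,0,0.06,1],[-4,4,134,0,0,0.06,1],[-4,4,134,0,0,0.06,1],[-4,4,134,0,0,0.06,1],[-4,4,134,0,0,0.06,1],[-4,4,134,0,0,0.06,1],[-4,4,134,0,0,0.06,1]]]}}

```text
time: 3.32
tool_pos: [0.5359, -0.0278, 0.1166]
ee_rot: [180.0, 0.1, 127.9]
ft_force: [-0.3, 0.3, 5.7]
grip_width: 0.012
```

```bash
python3 -c "
from h import *
st()"
```

```text
t 3.32 pos [ 0.5359 -0.0278  0.1166] yaw 127.87 rp [1.7995e+02 5.0000e-02] f [-0.33  0.35  5.66] tq [ 0.077  0.18  -0.018] w 0.0120 j6 -52.8
```

>>> {"name": "move_arm", "arguments": {"steps": [[[0,0,0,0,0,0.1,1],[0,0,0,0,0,0.2,1],[0,0,0,0,0,0.3,1],[0,0,0,0,0,0.4,1],[0,0,0,0,0,0.5,1],[0,0,0,0,0,0.5,1]]]}}

```text
time: 3.82
tool_pos: [0.5353, -0.028, 0.1166]
ee_rot: [-180.0, 0.0, 99.1]
ft_force: [-2.7, -0.0, 6.4]
grip_width: 0.0114
```

```bash
python3 -c "
from h import *
st()"
```

```text
t 3.82 pos [ 0.5353 -0.028   0.1166] yaw 99.06 rp [-1.7999e+02  4.0000e-02] f [-2.68 -0.02  6.36] tq [-0.102  0.303 -0.026] w 0.0114 j6 -23.9
```

Run:
```python
from h import *
p,d=snap('scene','s1')
a=cv2.imread('pics/s1.png')[190:280,210:320]; cv2.imwrite('pics/c3.png',cv2.resize(a,None,fx=6,fy=6,interpolation=cv2.INTER_CUBIC)); st()
```

```text
t 3.87 pos [ 0.5353 -0.028   0.1166] yaw 99.21 rp [-1.7999e+02  4.0000e-02] f [-0.48  0.04  5.8 ] tq [-0.104  0.254 -0.028] w 0.0121 j6 -24.1
```

View pics/c3.png

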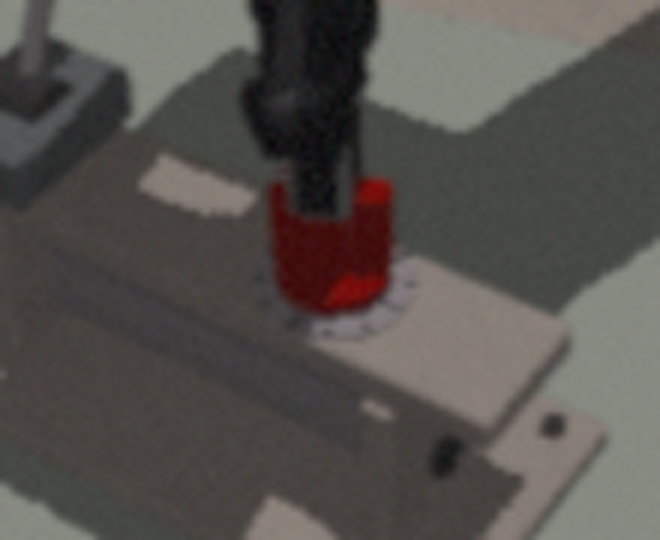

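The grip is on the bar and the bar has turned with it: its flat face is now at (330,240) in the crop, fingers on both sides. I'll carry on to about 95° in total.

>>> {"name": "move_arm", "arguments": {"steps": [[[0,0,0,0,0,0.12,1],[0,0,0,0,0,0.24,1],[0,0,0,0,0,0.36,1],[0,0,0,0,0,0.48,1],[0,0,0,0,0,0.6,1],[0,0,0,0,0,0.72,1],[0,0,0,0,0,0.84,1],[0,0,0,0,0,0.96,1],[0,0,0,0,0,1.06,1],[0,0,0,0,0,1.13,1],[0,0,0,0,0,1.13,1]]]}}

```text
time: 4.78
tool_pos: [0.534, -0.0275, 0.1166]
ee_rot: [-179.9, 0.1, 34.4]
ft_force: [-3.8, 1.2, 8.4]
grip_width: 0.0121
```

```bash
python3 -c "
from h import *
st()"
```

```text
t 4.78 pos [ 0.534  -0.0275  0.1166] yaw 34.37 rp [-1.799e+02  1.200e-01] f [-3.75  1.19  8.37] tq [0.078 0.649 0.011] w 0.0121 j6 40.7
```

>>> {"name": "move_arm", "arguments": {"steps": [[[0,0,0,0,0,0.05,1],[0,0,0,0,0,0.1,1],[0,0,0,0,0,0.1,1]]]}}

```text
time: 5.03
tool_pos: [0.534, -0.0274, 0.1166]
ee_rot: [-179.9, 0.1, 28.7]
ft_force: [-4.0, 1.0, 9.2]
grip_width: 0.0111
```

```bash
python3 -c "
from h import *
st()"
```

```text
t 5.03 pos [ 0.534  -0.0274  0.1166] yaw 28.68 rp [-1.799e+02  1.300e-01] f [-4.04  1.01  9.16] tq [0.151 0.666 0.109] w 0.0111 j6 46.4
```

>>> {"name": "move_arm", "arguments": {"steps": [[[0,0,0,0,0,0.05,1],[0,0,0,0,0,0.1,1],[0,0,0,0,0,0.1,1]]]}}

```text
time: 5.28
tool_pos: [0.5339, -0.0273, 0.1165]
ee_rot: [-179.9, 0.1, 22.9]
ft_force: [-4.3, 0.2, 9.4]
grip_width: 0.0118
```

```bash
python3 -c "
from h import *
st()"
```

```text
t 5.28 pos [ 0.5339 -0.0273  0.1165] yaw 22.95 rp [-1.799e+02  1.500e-01] f [-4.3   0.2   9.39] tq [0.179 0.633 0.069] w 0.0118 j6 52.2
```

>>> {"name": "move_arm", "arguments": {"steps": [[[0,0,0,0,0,0.05,1],[0,0,0,0,0,0.1,1],[0,0,0,0,0,0.1,1]]]}}

```text
time: 5.53
tool_pos: [0.5339, -0.0271, 0.1165]
ee_rot: [-179.9, 0.2, 17.2]
ft_force: [-3.3, 1.6, 9.5]
grip_width: 0.0117
```

```bash
python3 -c "
from h import *
st()"
```

```text
t 5.53 pos [ 0.5339 -0.0271  0.1165] yaw 17.22 rp [-1.799e+02  1.500e-01] f [-3.29  1.59  9.45] tq [0.222 0.725 0.025] w 0.0117 j6 57.9
```

>>> {"name": "move_arm", "arguments": {"steps": [[[0,0,0,0,0,0.05,1],[0,0,0,0,0,0.1,1],[0,0,0,0,0,0.1,1]]]}}

```text
time: 5.78
tool_pos: [0.5338, -0.027, 0.1165]
ee_rot: [-179.9, 0.2, 11.5]
ft_force: [-4.2, 1.8, 9.7]
grip_width: 0.0116
```

```bash
python3 -c "
from h import *
st()"
```

```text
t 5.78 pos [ 0.5338 -0.027   0.1165] yaw 11.48 rp [-1.799e+02  1.700e-01] f [-4.17  1.77  9.66] tq [0.306 0.672 0.026] w 0.0116 j6 63.6
```

>>> {"name": "move_arm", "arguments": {"steps": [[[0,0,0,0,0,0.05,1],[0,0,0,0,0,0.1,1],[0,0,0,0,0,0.1,1]]]}}

```text
time: 6.03
tool_pos: [0.5338, -0.0269, 0.1165]
ee_rot: [-179.9, 0.2, 5.7]
ft_force: [-4.2, 1.6, 10.0]
grip_width: 0.0117
```

```bash
python3 -c "
from h import *
st()"
```

```text
t 6.03 pos [ 0.5338 -0.0269  0.1165] yaw 5.75 rp [-1.7991e+02  1.7000e-01] f [-4.23  1.58  9.96] tq [0.363 0.703 0.05 ] w 0.0117 j6 69.3
```

>>> {"name": "move_arm", "arguments": {"steps": [[[0,0,0,0,0,0.05,1],[0,0,0,0,0,0.1,1],[0,0,0,0,0,0.1,1]]]}}

```text
time: 6.28
tool_pos: [0.5338, -0.0268, 0.1165]
ee_rot: [-179.9, 0.2, 0.0]
ft_force: [-4.0, 2.2, 8.7]
grip_width: 0.0118
```

```bash
python3 -c "
from h import *
st()"
```

```text
t 6.28 pos [ 0.5338 -0.0268  0.1165] yaw 0.01 rp [-179.92    0.18] f [-4.04  2.19  8.71] tq [0.429 0.649 0.004] w 0.0118 j6 75.1
```

>>> {"name": "move_arm", "arguments": {"steps": [[[0,0,0,0,0,0.05,1],[0,0,0,0,0,0.1,1],[0,0,0,0,0,0.1,1]]]}}

```text
time: 6.53
tool_pos: [0.5338, -0.0267, 0.1165]
ee_rot: [-179.9, 0.2, -5.7]
ft_force: [-3.7, 2.6, 10.0]
grip_width: 0.0118
```

```bash
python3 -c "
from h import *
st()"
```

```text
t 6.53 pos [ 0.5338 -0.0267  0.1165] yaw -5.72 rp [-179.92    0.19] f [-3.74  2.6   9.97] tq [0.428 0.637 0.011] w 0.0118 j6 80.8
```

>>> {"name": "move_arm", "arguments": {"steps": [[[0,0,0,0,0,0.05,1],[0,0,0,0,0,0.1,1],[0,0,0,0,0,0.1,1]]]}}

```text
time: 6.78
tool_pos: [0.5338, -0.0266, 0.1166]
ee_rot: [-179.9, 0.2, -11.5]
ft_force: [-4.2, 4.0, 10.0]
grip_width: 0.0118
```

```bash
python3 -c "
from h import *
st()"
```

```text
t 6.78 pos [ 0.5338 -0.0266  0.1166] yaw -11.45 rp [-179.93    0.2 ] f [-4.2   4.   10.02] tq [0.567 0.654 0.031] w 0.0118 j6 86.5
```

>>> {"name": "move_arm", "arguments": {"steps": [[[0,0,0,0,0,0.05,1],[0,0,0,0,0,0.1,1],[0,0,0,0,0,0.1,1]]]}}

```text
time: 7.03
tool_pos: [0.5338, -0.0265, 0.1165]
ee_rot: [-179.9, 0.2, -17.2]
ft_force: [-3.0, 3.2, 8.6]
grip_width: 0.0118
```

```bash
python3 -c "
from h import *
st()"
```

```text
t 7.03 pos [ 0.5338 -0.0265  0.1165] yaw -17.19 rp [-179.94    0.21] f [-3.03  3.17  8.57] tq [0.592 0.651 0.039] w 0.0118 j6 92.3
```

>>> {"name": "move_arm", "arguments": {"steps": [[[0,0,0,0,0,0.05,1],[0,0,0,0,0,0.1,1],[0,0,0,0,0,0.1,1]]]}}

```text
time: 7.28
tool_pos: [0.5339, -0.0264, 0.1165]
ee_rot: [-179.9, 0.2, -22.9]
ft_force: [-2.1, 3.6, 8.9]
grip_width: 0.0116
```

```bash
python3 -c "
from h import *
st()"
```

```text
t 7.28 pos [ 0.5339 -0.0264  0.1165] yaw -22.92 rp [-179.95    0.21] f [-2.11  3.64  8.91] tq [0.649 0.624 0.009] w 0.0116 j6 98.0
```

>>> {"name": "move_arm", "arguments": {"steps": [[[0,0,0,0,0,0.05,1],[0,0,0,0,0,0.1,1],[0,0,0,0,0,0.1,1]]]}}

```text
time: 7.53
tool_pos: [0.5339, -0.0262, 0.1166]
ee_rot: [-180.0, 0.2, -28.7]
ft_force: [-3.8, 4.6, 9.6]
grip_width: 0.0116
```

```bash
python3 -c "
from h import *
st()"
```

```text
t 7.53 pos [ 0.5339 -0.0262  0.1166] yaw -28.65 rp [-179.96    0.21] f [-3.83  4.56  9.56] tq [0.768 0.564 0.097] w 0.0116 j6 103.7
```

>>> {"name": "move_arm", "arguments": {"steps": [[[0,0,0,0,0,0.04,1],[0,0,0,0,0,0.08,1],[0,0,0,0,0,0.08,1]]]}}

```text
time: 7.78
tool_pos: [0.534, -0.0262, 0.1166]
ee_rot: [-180.0, 0.2, -33.2]
ft_force: [-3.2, 3.5, 8.1]
grip_width: 0.0118
```

```bash
python3 -c "
from h import *
st()"
```

```text
t 7.78 pos [ 0.534  -0.0262  0.1166] yaw -33.22 rp [-179.97    0.21] f [-3.23  3.5   8.06] tq [0.761 0.56  0.037] w 0.0118 j6 108.3
```

>>> {"name": "move_arm", "arguments": {"steps": [[[0,0,0,0,0,0.05,1],[0,0,0,0,0,0.1,1],[0,0,0,0,0,0.1,1]]]}}

```text
time: 8.03
tool_pos: [0.5341, -0.0261, 0.1165]
ee_rot: [-180.0, 0.2, -39.0]
ft_force: [-2.8, 4.5, 8.8]
grip_width: 0.0115
```

```bash
python3 -c "
from h import *
st()"
```

```text
t 8.03 pos [ 0.5341 -0.0261  0.1165] yaw -38.98 rp [-179.97    0.21] f [-2.79  4.53  8.8 ] tq [0.812 0.503 0.013] w 0.0115 j6 114.0
```

>>> {"name": "move_arm", "arguments": {"steps": [[[0,0,0,0,0,0.05,1],[0,0,0,0,0,0.1,1],[0,0,0,0,0,0.1,1]]]}}

```text
time: 8.28
tool_pos: [0.5341, -0.026, 0.1165]
ee_rot: [-180.0, 0.2, -44.7]
ft_force: [-2.6, 5.8, 8.3]
grip_width: 0.0114
```

```bash
python3 -c "
from h import *
st()"
```

```text
t 8.28 pos [ 0.5341 -0.026   0.1165] yaw -44.71 rp [-179.98    0.22] f [-2.62  5.77  8.25] tq [ 0.818  0.486 -0.004] w 0.0114 j6 119.8
```

>>> {"name": "move_arm", "arguments": {"steps": [[[0,0,0,0,0,0.05,1],[0,0,0,0,0,0.1,1],[0,0,0,0,0,0.1,1]]]}}

```text
time: 8.53
tool_pos: [0.5342, -0.0259, 0.1165]
ee_rot: [-180.0, 0.2, -50.4]
ft_force: [-1.8, 5.4, 8.5]
grip_width: 0.0115
```

```bash
python3 -c "
from h import *
st()"
```

```text
t 8.53 pos [ 0.5342 -0.0259  0.1165] yaw -50.45 rp [-179.99    0.21] f [-1.81  5.36  8.53] tq [ 0.907  0.459 -0.01 ] w 0.0115 j6 125.5
```

>>> {"name": "move_arm", "arguments": {"steps": [[[0,0,0,0,0,0.05,1],[0,0,0,0,0,0.1,1],[0,0,0,0,0,0.1,1]]]}}

```text
time: 8.78
tool_pos: [0.5343, -0.0259, 0.1165]
ee_rot: [-180.0, 0.2, -56.2]
ft_force: [-1.8, 5.1, 8.8]
grip_width: 0.0115
```

```bash
sed -i "s/'j6 %.1f'/'e6 %.3f'%s['effort'][5],'j6 %.1f'/" h.py; python3 -c "
from h import *
st()"
```

```text
t 8.78 pos [ 0.5343 -0.0259  0.1165] yaw -56.18 rp [-180.      0.21] f [-1.81  5.14  8.84] tq [0.957 0.399 0.058] w 0.0115 e6 0.280 j6 131.2
```

>>> {"name": "move_arm", "arguments": {"steps": [[[0,0,0,0,0,0.04,1],[0,0,0,0,0,0.07,1],[0,0,0,0,0,0.07,1]]]}}

```text
time: 9.03
tool_pos: [0.5344, -0.0259, 0.1166]
ee_rot: [180.0, 0.2, -60.2]
ft_force: [-2.3, 5.0, 10.0]
grip_width: 0.0115
```

```bash
python3 -c "
from h import *
st()"
```

```text
t 9.03 pos [ 0.5344 -0.0259  0.1166] yaw -60.16 rp [180.     0.21] f [-2.29  5.04 10.03] tq [0.969 0.369 0.049] w 0.0115 e6 0.191 j6 135.2
```

>>> {"name": "move_arm", "arguments": {"steps": [[[0,0,0,0,0,0.05,1],[0,0,0,0,0,0.1,1],[0,0,0,0,0,0.1,1]]]}}

```text
time: 9.28
tool_pos: [0.5345, -0.0258, 0.1166]
ee_rot: [180.0, 0.2, -65.9]
ft_force: [-2.7, 5.4, 9.7]
grip_width: 0.0117
```

```bash
python3 -c "
from h import *
st()"
```

```text
t 9.28 pos [ 0.5345 -0.0258  0.1166] yaw -65.90 rp [179.99   0.2 ] f [-2.74  5.43  9.71] tq [0.999 0.412 0.105] w 0.0117 e6 0.361 j6 141.0
```

>>> {"name": "move_arm", "arguments": {"steps": [[[0,0,0,0,0,0.03,1],[0,0,0,0,0,0.06,1],[0,0,0,0,0,0.06,1]]]}}

```text
time: 9.53
tool_pos: [0.5346, -0.0258, 0.1166]
ee_rot: [180.0, 0.2, -69.2]
ft_force: [-1.8, 5.4, 8.3]
grip_width: 0.0116
```

```bash
python3 -c "
from h import *
st()"
```

```text
t 9.53 pos [ 0.5346 -0.0258  0.1166] yaw -69.24 rp [179.98   0.18] f [-1.8   5.39  8.25] tq [1.071 0.331 0.292] w 0.0116 e6 0.479 j6 144.3
```

>>> {"name": "move_arm", "arguments": {"steps": [[[0,0,0,0,0,0.02,1],[0,0,0,0,0,0.03,1],[0,0,0,0,0,0.03,1]]]}}

```text
time: 9.78
tool_pos: [0.5346, -0.0258, 0.1166]
ee_rot: [180.0, 0.2, -70.9]
ft_force: [-2.7, 5.9, 8.7]
grip_width: 0.0116
```

```bash
python3 -c "
from h import *
st()
for i in range(4): robot.read_camera('scene'); st()"
```

```text
t 9.78 pos [ 0.5346 -0.0258  0.1166] yaw -70.90 rp [179.97   0.18] f [-2.71  5.88  8.71] tq [1.076 0.263 0.387] w 0.0116 e6 0.490 j6 146.0
t 9.83 pos [ 0.5346 -0.0258  0.1166] yaw -70.88 rp [1.7997e+02 1.7000e-01] f [-2.41  5.54  8.47] tq [1.092 0.295 0.452] w 0.0118 e6 0.448 j6 146.0
t 9.88 pos [ 0.5346 -0.0258  0.1166] yaw -70.87 rp [179.97   0.18] f [-1.79  5.88  8.31] tq [1.119 0.339 0.434] w 0.0116 e6 0.437 j6 146.0
t 9.93 pos [ 0.5346 -0.0258  0.1166] yaw -70.87 rp [1.7997e+02 1.7000e-01] f [-1.88  5.32  8.43] tq [1.063 0.328 0.447] w 0.0119 e6 0.434 j6 146.0
t 9.98 pos [ 0.5346 -0.0258  0.1166] yaw -70.87 rp [1.7997e+02 1.7000e-01] f [-2.2   5.25  7.59] tq [1.068 0.299 0.511] w 0.0113 e6 0.434 j6 146.0
```

Firm contact: about 0.45 N m now, 0.29 at -69.2°. With the 5 N m/rad slope and the drag, the torque began at a tool yaw of -66.3°. The target for the back-off is +23.7°, so 94.6° counter-clockwise from here.

>>> {"name": "move_arm", "arguments": {"steps": [[[0,0,0,0,0,-0.1,1],[0,0,0,0,0,-0.2,1],[0,0,0,0,0,-0.3,1],[0,0,0,0,0,-0.4,1],[0,0,0,0,0,-0.5,1],[0,0,0,0,0,-0.6,1],[0,0,0,0,0,-0.7,1],[0,0,0,0,0,-0.8,1],[0,0,0,0,0,-0.9,1],[0,0,0,0,0,-1.0,1],[0,0,0,0,0,-1.1,1],[0,0,0,0,0,-1.2,1],[0,0,0,0,0,-1.3,1],[0,0,0,0,0,-1.4,1],[0,0,0,0,0,-1.5,1],[0,0,0,0,0,-1.58,1],[0,0,0,0,0,-1.63,1],[0,0,0,0,0,-1.65,1],[0,0,0,0,0,-1.65,1],[0,0,0,0,0,-1.65,1]]]}}

```text
time: 11.65
tool_pos: [0.5339, -0.0273, 0.1165]
ee_rot: [-179.9, 0.1, 23.6]
ft_force: [-3.6, 1.3, 9.0]
grip_width: 0.0119
```

```bash
python3 -c "
from h import *
st()"
```

```text
t 11.65 pos [ 0.5339 -0.0273  0.1165] yaw 23.60 rp [-1.7989e+02  1.4000e-01] f [-3.65  1.29  8.95] tq [ 0.216  0.686 -0.012] w 0.0119 e6 -0.042 j6 51.5
```

>>> {"name": "move_arm", "arguments": {"steps": [[[0,0,0,0,0,0,0.5],[0,0,0,0,0,0,0],[0,0,0,0,0,0,-0.5],[0,0,0,0,0,0,-1],[0,0,0,0,0,0,-1],[0,0,0,0,0,0,-1],[0,0,0,0,0,0,-1],[0,0,0,0,0,0,-1],[0,0,-20,0,0,0,-1],[0,0,-50,0,0,0,-1],[0,0,-85,0,0,0,-1],[0,0,-120,0,0,0,-1],[0,0,-135,0,0,0,-1],[0,0,-135,0,0,0,-1]]]}}

```text
time: 12.82
tool_pos: [0.5384, -0.0283, 0.2555]
ee_rot: [179.6, -0.5, 23.6]
ft_force: [1.0, -0.3, -0.2]
grip_width: 0.0853
```

Run:
```python
from h import *
st(); c=robot.calibration('wrist'); import pickle; pickle.dump(c,open('w2.pkl','wb')); snap('wrist','w2'); print(c['origin'],c['orientation'])
snap('top','t2')
a=cv2.imread('pics/w2.png'); cv2.imwrite('pics/w2v.png',cv2.resize(a,(784,588),interpolation=cv2.INTER_CUBIC))
```

```text
t 12.82 pos [ 0.5384 -0.0283  0.2555] yaw 23.61 rp [179.64  -0.45] f [ 0.97 -0.26 -0.19] tq [-0.021  0.063 -0.036] w 0.0853 e6 -0.000 j6 51.5
[0.61217723 0.00560978 0.42342727] [161.80691241  -0.39090223 -66.3747301 ]
```

View pics/w2v.png

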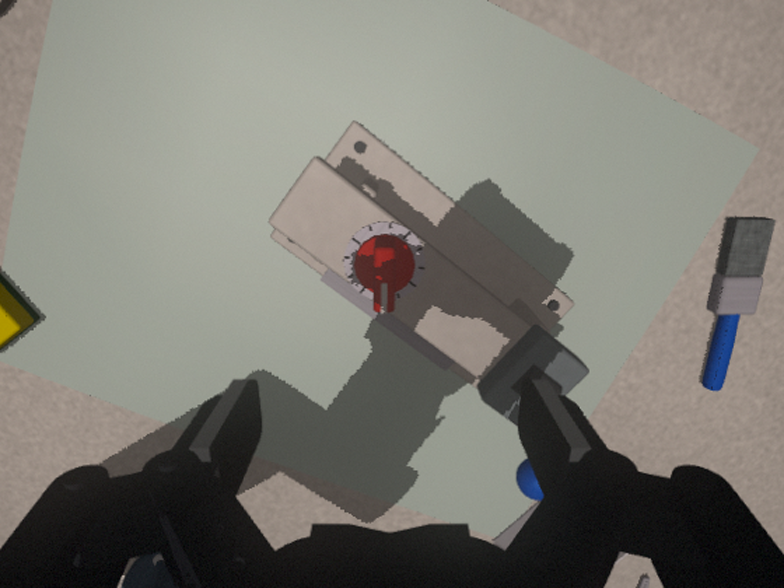

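The bar is upright in the image with its stripe at the bottom, (384,300). That is a knob yaw of -156°, matching the count. Next is the lever: I'll close the fingers and stand behind the ball on the tray side.

Run:
```python
from h import *
t=np.radians(-14.5); x=np.array([np.cos(t),np.sin(t),0]); y=np.array([-np.sin(t),np.cos(t),0])
P=np.array([.5342,-.0268,0])-.145*y; print(P)
delta(P-.09*x+[0,0,.255],-14.5)
```

```text
[ 0.4978949  -0.16718141  0.        ]
t 12.9167 pos [ 0.5354 -0.0277  0.2513] rpy [ 1.7996e+02 -5.0000e-02  2.3600e+01] j [-14.9  20.3  91.8  -0.   67.8  51.5]
shift mm [-161.    57.3   -3.8] turn [ 4.000e-04 -1.000e-03  6.649e-01]
```

>>> {"name": "move_arm", "arguments": {"steps": [[[-40,14,-4,0,0,0.1,0],[-80,28,-4,0,0,0.2,1],[-120,43,-4,0,0,0.3,1],[-161,57,-4,0,0,0.4,1],[-161,57,-4,0,0,0.5,1],[-161,57,-4,0,0,0.6,1],[-161,57,-4,0,0,0.665,1],[-161,57,-4,0,0,0.665,1],[-161,57,16,0,0,0.665,1],[-161,57,40,0,0,0.665,1],[-161,57,60,0,0,0.665,1],[-161,57,73,0,0,0.665,1],[-161,57,73,0,0,0.665,1],[-161,57,73,0,0,0.665,1]]]}}

```text
time: 14.08
tool_pos: [0.4099, -0.1436, 0.1767]
ee_rot: [-179.9, 0.2, -14.4]
ft_force: [-0.1, -0.7, 0.5]
grip_width: 0.0002
```

Run:
```python
from h import *
st()
delta(np.array([.4979,-.1672,.178])+.0144*np.array([.968,-.25,0]),-14.5)
```

```text
t 14.08 pos [ 0.4099 -0.1436  0.1767] yaw -14.42 rp [-179.92    0.22] f [-0.05 -0.66  0.54] tq [ 0.003 -0.009 -0.04 ] w 0.0002 e6 -0.007 j6 70.3
t 14.0833 pos [ 0.4099 -0.1436  0.1767] rpy [-179.92    0.22  -14.42] j [-34.1  18.5 110.2  -0.   51.5  70.3]
shift mm [105.5   1.   -1.7] turn [-0.0013  0.0038  0.0014]
```

Pushing gently along the machine's +x, stopping short of the expected stop to check the force.

>>> {"name": "move_arm", "arguments": {"steps": [[[10,1,0,0,0,0,1],[20,1,-1,0,0,0,1],[28,1,-1,0,0,0,1],[34,1,-1,0,0,0,1],[40,1,-1,0,0,0,1],[46,1,-1,0,0,0,1],[52,1,-1,0,0,0,1],[58,1,-1,0,0,0,1],[64,1,-1,0,0,0,1],[70,1,-1,0,0,0,1],[75,1,-1,0,0,0,1],[80,1,-1,0,0,0,1],[85,1,-1,0,0,0,1],[90,1,-1,0,0,0,1],[94,1,-1,0,0,0,1],[97,1,-1,0,0,0,1],[99,1,-1,0,0,0,1],[99,1,-1,0,0,0,1]]]}}

```text
time: 15.58
tool_pos: [0.5132, -0.1726, 0.1836]
ee_rot: [179.9, -0.9, -14.5]
ft_force: [4.5, 1.9, 16.6]
grip_width: 0.0
```

Run:
```python
from h import *
st(); p,d=snap('scene','s3')
b=cv2.imread('pics/s3.png')[110:270,140:300]
b=cv2.resize(b,(560,560),interpolation=cv2.INTER_CUBIC)
cv2.imwrite('pics/c4.png',b); st()
```

```text
t 15.58 pos [ 0.5132 -0.1726  0.1836] yaw -14.54 rp [179.88  -0.95] f [ 4.47  1.93 16.65] tq [ 0.21  -0.935  0.046] w 0.0000 e6 0.012 j6 73.9
t 15.63 pos [ 0.5132 -0.1726  0.1836] yaw -14.54 rp [179.88  -0.96] f [ 4.52  2.71 15.28] tq [ 0.211 -0.92   0.029] w -0.0001 e6 0.008 j6 73.9
```

View pics/c4.png

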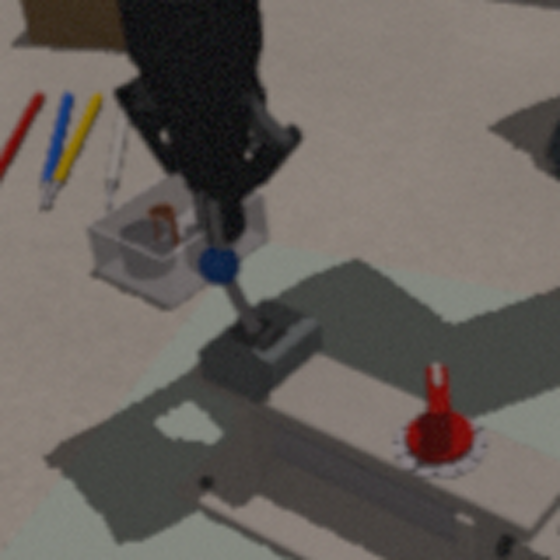

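The view shows the lever swung towards the camera, ball at crop (219,263), which is scene (202.6,185.1). The shut fingers are just behind it.

Run:
```python
from h import *
cs=robot.calibration('scene'); K=np.array(cs['intrinsics']);D=np.array(cs['distortion']);M=rot(cs['orientation'])
P=np.array([.4979,-.1672,.12]); x=np.array([.968,-.25,0])
for a in (0,.3,.4,.45,.5,.55):
    q=P+.08*(np.sin(a)*x+np.cos(a)*np.array([0,0,1])); r,_=cv2.projectPoints((M.T@(q-cs['origin']))[None],np.zeros(3),np.zeros(3),K,D); print(a,q.round(4),r.ravel().round(1))
i=cv2.imread('pics/s3.png'); h=cv2.cvtColor(i,cv2.COLOR_BGR2HSV)[170:200,185:220]
m=(h[...,0]>100)&(h[...,0]<130)&(h[...,1]>120); v,u=np.nonzero(m); print(u.mean()+185,v.mean()+170,m.sum())
i=cv2.imread('pics/scene0.png'); h=cv2.cvtColor(i,cv2.COLOR_BGR2HSV)[160:190,205:235]
m=(h[...,0]>100)&(h[...,0]<130)&(h[...,1]>120); v,u=np.nonzero(m); print('start',u.mean()+205,v.mean()+160,m.sum())
for a in (-.5,-.425,-.35):
    q=P+.08*(np.sin(a)*x+np.cos(a)*np.array([0,0,1])); r,_=cv2.projectPoints((M.T@(q-cs['origin']))[None],np.zeros(3),np.zeros(3),K,D); print(a,q.round(4),r.ravel().round(1))
```

```text
0 [ 0.4979 -0.1672  0.2   ] [209.3 177.4]
0.3 [ 0.5208 -0.1731  0.1964] [202.3 184.2]
0.4 [ 0.5281 -0.175   0.1937] [200.1 186.9]
0.45 [ 0.5316 -0.1759  0.192 ] [199.1 188.4]
0.5 [ 0.535  -0.1768  0.1902] [198.1 189.9]
0.55 [ 0.5384 -0.1777  0.1882] [197.1 191.5]
202.08139534883722 185.37209302325581 86
start 218.44444444444446 173.2716049382716 81
-0.5 [ 0.4608 -0.1576  0.1902] [220.9 172.6]
-0.425 [ 0.466  -0.159   0.1929] [219.3 172.8]
-0.35 [ 0.4713 -0.1603  0.1951] [217.6 173.2]
```

The ball is about 0.3 rad past upright, so it isn't at its stop yet, and there's a 16 N lift on the tool. I'll retreat straight back and re-measure before pushing again.

>>> {"name": "move_arm", "arguments": {"steps": [[[-8,0,0,0,0,0,1],[-16,0,0,0,0,0,1],[-24,0,0,0,0,0,1],[-30,0,0,0,0,0,1],[-30,0,0,0,0,0,1],[-30,0,0,0,0,0,1]]]}}

```text
time: 16.13
tool_pos: [0.4822, -0.1646, 0.1853]
ee_rot: [179.8, -0.8, -14.5]
ft_force: [-2.4, 3.4, 32.0]
grip_width: 0.0
```

Run:
```python
from h import *
st(); c=robot.calibration('wrist'); import pickle; pickle.dump(c,open('w3.pkl','wb')); snap('wrist','w3'); p,d=snap('scene','s4'); st()
b=cv2.imread('pics/s4.png')[130:230,150:250]; w=cv2.imread('pics/w3.png')
cv2.imwrite('pics/c5.png',np.hstack([cv2.resize(b,(400,400),interpolation=cv2.INTER_CUBIC),cv2.resize(w[200:420,180:400],(400,400),interpolation=cv2.INTER_CUBIC)]))
for n,o in (('s3',0),('s4',0),):
    i=cv2.imread(f'pics/{n}.png'); h=cv2.cvtColor(i,cv2.COLOR_BGR2HSV)[165:205,185:225]
    m=(h[...,0]>100)&(h[...,0]<130)&(h[...,1]>120); v,u=np.nonzero(m); print(n,u.mean()+185,v.mean()+165,m.sum())
```

```text
t 16.13 pos [ 0.4822 -0.1646  0.1853] yaw -14.51 rp [179.84  -0.79] f [-2.39  3.38 31.96] tq [0.52  0.099 0.059] w 0.0000 e6 0.029 j6 73.0
t 16.23 pos [ 0.4823 -0.1646  0.1853] yaw -14.51 rp [179.84  -0.79] f [-2.66  3.15 31.23] tq [ 0.555  0.082 -0.026] w 0.0002 e6 0.031 j6 73.0
s3 202.08139534883722 185.37209302325581 86
s4 210.12820512820514 177.5 78
```

View pics/c5.png

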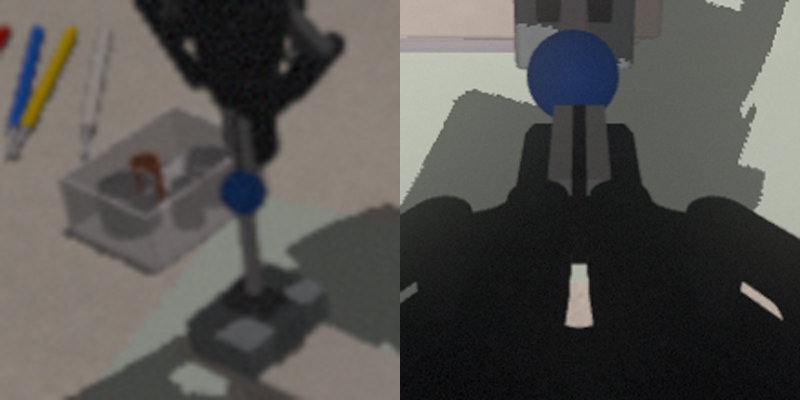

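Run:
```python
from h import *
import pickle
c=pickle.load(open('w3.pkl','rb')); z=np.load('pics/w3.npz'); d=z['d']
P=np.array([.4979,-.1672,0]); x=np.array([.968,-.25,0]); y=np.array([.25,.968,0])
for cx,cy in ((573,40),(573,60),(573,80),(573,95),(545,95),(600,95),(560,112),(600,112),(562,140),(600,140),(565,180),(575,5)):
    u=180+(cx-400)*.55; v=200+cy*.55; q=atd(c,u,v,d[int(round(v)),int(round(u))]); r=q-P
    print(cx,cy,'xm %.1f ym %.1f z %.1f'%(1e3*r@x,1e3*r@y,1e3*q[2]))
```

```text
573 40 xm 9.2 ym 0.6 z 205.0
573 60 xm 5.6 ym 0.6 z 210.2
573 80 xm 0.9 ym 0.6 z 212.4
573 95 xm -3.4 ym 0.6 z 212.5
545 95 xm -4.2 ym 8.0 z 210.7
600 95 xm -4.0 ym -6.6 z 211.2
560 112 xm -5.6 ym 3.9 z 217.7
600 112 xm -5.2 ym -6.3 z 218.7
562 140 xm -5.7 ym 3.1 z 231.7
600 140 xm -5.5 ym -5.8 z 232.1
565 180 xm -7.1 ym 2.1 z 246.1
575 5 xm 3.7 ym 0.2 z 154.3
```

The wrist depth settles it. The finger front is at machine x = -5.6 mm and is only seen above z = 214 mm, with the ball's top (z = 213 mm) under it. The real fingertips therefore sit about 26 mm above the reported TCP and are pressing on the ball. I'll lift, go back, come down lower and push from behind.

>>> {"name": "move_arm", "arguments": {"steps": [[[0,0,-20,0,0,0,1],[0,0,-40,0,0,0,1],[0,0,-40,0,0,0,1],[-20,0,-40,0,0,0,1],[-45,0,-40,0,0,0,1],[-45,0,-40,0,0,0,1],[-45,0,-20,0,0,0,1],[-45,0,0,0,0,0,1],[-45,0,20,0,0,0,1],[-45,0,26,0,0,0,1],[-45,0,26,0,0,0,1],[-45,0,26,0,0,0,1]]]}}

```text
time: 17.23
tool_pos: [0.434, -0.1514, 0.1528]
ee_rot: [-180.0, 0.0, -14.5]
ft_force: [0.9, 0.1, -0.6]
grip_width: -0.0003
```

```bash
cat > ball.py <<'E'
from h import *
import sys,pickle
n=sys.argv[1]; st(); c=robot.calibration('wrist'); snap('wrist',n); p,d=snap('scene',n+'s')
P=np.array([.4979,-.1672,0]); x=np.array([.968,-.25,0]); y=np.array([.25,.968,0])
def blue(f,d,c):
    h=cv2.cvtColor(cv2.imread(f),cv2.COLOR_BGR2HSV); m=((h[...,0]>100)&(h[...,0]<130)&(h[...,1]>120)).astype(np.uint8)
    k,l,s,ce=cv2.connectedComponentsWithStats(m)
    for i in range(1,k):
        if s[i,4]>40:
            u,v=ce[i]; q=atz(c,u,v,.193); r=q-P; print(f,ce[i].round(1),s[i,4],'xm %.1f ym %.1f'%(1e3*r@x,1e3*r@y))
blue(f'pics/{n}.png',None,c); blue(f'pics/{n}s.png',None,robot.calibration('scene'))
s=robot.get_state(); r=s['tool_pos']-P; print('tool xm %.1f ym %.1f'%(1e3*r@x,1e3*r@y))
E
python3 ball.py b1
```

```text
t 17.23 pos [ 0.434  -0.1514  0.1528] yaw -14.51 rp [-1.7999e+02  3.0000e-02] f [ 0.89  0.12 -0.58] tq [-0.048 -0.035  0.048] w -0.0003 e6 0.001 j6 71.3
pics/b1.png [528.7   8.7] 507 xm 48.8 ym -89.6
pics/b1.png [276.2 152.8] 3595 xm -3.5 ym 0.5
pics/b1s.png [156.4 148.3] 59 xm -31.3 ym -198.8
pics/b1s.png [210.4 177.4] 83 xm -8.5 ym -5.2
pics/b1s.png [126.8 237.3] 157 xm 220.2 ym -10.6
tool xm -65.1 ym -1.0
```

>>> {"name": "move_arm", "arguments": {"steps": [[[10,0,0,0,0,0,1],[20,0,0,0,0,0,1],[28,0,0,0,0,0,1],[34,0,0,0,0,0,1],[40,0,0,0,0,0,1],[46,0,0,0,0,0,1],[52,0,0,0,0,0,1],[57,0,0,0,0,0,1],[62,0,0,0,0,0,1],[67,0,0,0,0,0,1],[71,0,0,0,0,0,1],[74,0,0,0,0,0,1],[76,0,0,0,0,0,1],[76,0,0,0,0,0,1]]]}}

```text
time: 18.5
tool_pos: [0.5078, -0.1706, 0.1529]
ee_rot: [180.0, -0.0, -14.5]
ft_force: [-0.6, -0.0, -0.4]
grip_width: -0.0001
```

```bash
python3 ball.py b2
```

```text
t 18.50 pos [ 0.5078 -0.1706  0.1529] yaw -14.51 rp [ 1.8e+02 -3.0e-02] f [-0.56 -0.04 -0.43] tq [-0.004  0.029  0.019] w -0.0001 e6 0.007 j6 74.0
pics/b2.png [497.7  67.8] 2136 xm 104.7 ym -81.7
pics/b2.png [276.  242.3] 2792 xm 34.4 ym 0.6
pics/b2s.png [156.4 148.3] 59 xm -31.3 ym -198.8
pics/b2s.png [199.6 188.6] 88 xm 35.6 ym 2.4
pics/b2s.png [126.8 237.4] 156 xm 220.3 ym -10.5
tool xm 10.3 ym -0.8
```

>>> {"name": "move_arm", "arguments": {"steps": [[[1,0,0,0,0,0,1],[2,0,0,0,0,0,1],[3,0,0,0,0,0,1],[4,0,0,0,0,0,1],[5,0,0,0,0,0,1],[5,0,0,0,0,0,1]]]}}

```text
time: 19.1
tool_pos: [0.5118, -0.1715, 0.1528]
ee_rot: [-180.0, 0.1, -14.5]
ft_force: [-2.2, 0.3, -1.1]
grip_width: 0.0001
```

```bash
python3 ball.py b3
```

```text
t 19.10 pos [ 0.5118 -0.1715  0.1528] yaw -14.50 rp [-1.7999e+02  7.0000e-02] f [-2.18  0.29 -1.12] tq [ 0.012  0.339 -0.005] w 0.0001 e6 0.002 j6 74.1
pics/b3.png [497.4  72.4] 2127 xm 107.3 ym -81.6
pics/b3.png [276.3 240.9] 2730 xm 39.3 ym 0.6
pics/b3s.png [156.4 148.3] 59 xm -31.3 ym -198.8
pics/b3s.png [198.5 190.4] 88 xm 41.5 ym 4.7
pics/b3s.png [126.8 237.4] 160 xm 220.3 ym -10.4
tool xm 14.5 ym -0.7
```

Contact is building (2.2 N). I'll push on a little until the force shows the stop.

>>> {"name": "move_arm", "arguments": {"steps": [[[1,0,0,0,0,0,1],[2,0,0,0,0,0,1],[3,0,0,0,0,0,1],[3,0,0,0,0,0,1]]]}}

```text
time: 19.53
tool_pos: [0.5119, -0.1715, 0.1526]
ee_rot: [-180.0, 0.4, -14.5]
ft_force: [-8.2, 0.6, 3.7]
grip_width: 0.0004
```

```bash
python3 ball.py b4
```

```text
t 19.53 pos [ 0.5119 -0.1715  0.1526] yaw -14.46 rp [-179.98    0.42] f [-8.25  0.55  3.75] tq [ 0.09   1.274 -0.008] w 0.0004 e6 -0.007 j6 74.2
pics/b4.png [498.2  71.6] 2148 xm 107.9 ym -81.3
pics/b4.png [276.5 241.7] 2737 xm 39.4 ym 0.7
pics/b4s.png [156.4 148.3] 59 xm -31.3 ym -198.8
pics/b4s.png [198.5 190.4] 91 xm 41.7 ym 4.8
pics/b4s.png [126.8 237.5] 155 xm 220.5 ym -10.3
tool xm 14.6 ym -0.6
```

It's at the stop: force rose to 8 N with no movement, and the ball's pixel matches a 0.5 rad lean. Backing straight off, then up.

>>> {"name": "move_arm", "arguments": {"steps": [[[-5,0,0,0,0,0,1],[-15,0,0,0,0,0,1],[-30,0,0,0,0,0,1],[-45,0,0,0,0,0,1],[-60,0,-5,0,0,0,1],[-70,0,-40,0,0,0,1],[-70,0,-80,0,0,0,1],[-70,0,-110,0,0,0,1],[-70,0,-110,0,0,0,1],[-70,0,-110,0,0,0,1],[-70,0,-110,0,0,0,1]]]}}

```text
time: 20.55
tool_pos: [0.4471, -0.1547, 0.2628]
ee_rot: [-180.0, -0.0, -14.5]
ft_force: [-0.1, -0.7, 0.4]
grip_width: -0.0001
```

```bash
python3 ball.py b5
python3 - <<'E'
import cv2
w=cv2.imread('pics/b5.png'); cv2.imwrite('pics/c6.png',cv2.resize(w,(784,588),interpolation=cv2.INTER_CUBIC))
E
```

```text
t 20.55 pos [ 0.4471 -0.1547  0.2628] yaw -14.51 rp [-1.8e+02 -5.0e-02] f [-0.1  -0.67  0.41] tq [-0.005 -0.007 -0.017] w -0.0001 e6 -0.001 j6 71.8
pics/b5.png [451.2  24.5] 971 xm 78.7 ym -115.0
pics/b5.png [276.8  86.7] 1050 xm 38.2 ym 0.8
pics/b5s.png [156.3 148.4] 60 xm -30.6 ym -198.2
pics/b5s.png [198.2 190.1] 95 xm 41.2 ym 3.6
pics/b5s.png [126.8 237.3] 157 xm 220.2 ym -10.6
tool xm -53.0 ym -0.4
```

View pics/c6.png

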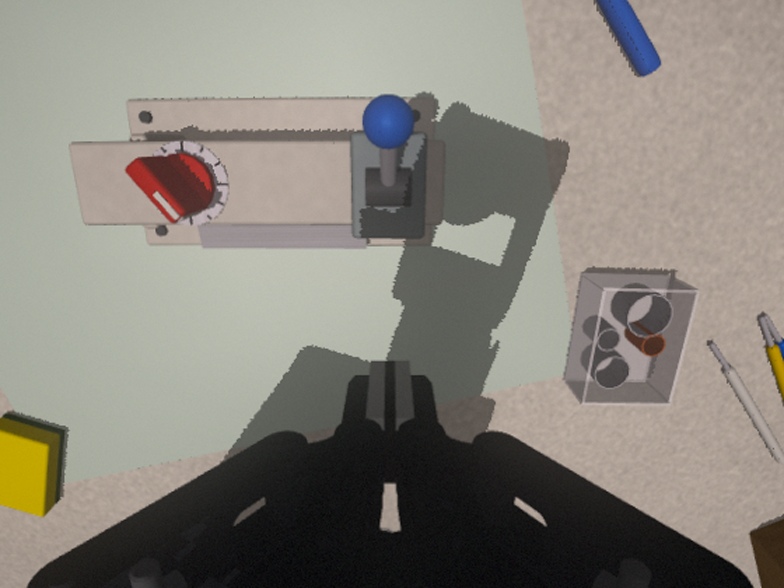

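The ball leans away from the tray at machine x = 38 mm (38.4 expected). The knob is on the left, untouched since release. I'll check its yaw from the wrist depth (bar top at z = 0.147) before handing in.

Run:
```python
from h import *
import pickle
for n,c in (('w1',pickle.load(open('w1.pkl','rb'))),('w2',pickle.load(open('w2.pkl','rb'))),('b5',robot.calibration('wrist'))):
    d=np.load(f'pics/{n}.npz')['d']; v,u=np.mgrid[:420,:560]
    q=cv2.undistortPoints(np.stack([u,v],-1).reshape(-1,1,2).astype(float),c['intrinsics'],c['distortion'])[:,0]
    X=np.c_[q,np.ones(len(q))]*d.reshape(-1,1)@rot(c['orientation']).T+c['origin']
    m=(np.abs(X[:,2]-.147)<.005)&(np.hypot(X[:,0]-.5342,X[:,1]+.0265)<.03)
    Y=X[m][:,:2]; e=np.linalg.eigh(np.cov(Y.T))[1][:,1]
    r=cv2.minAreaRect((Y*1000).astype(np.float32)); print(n,m.sum(),Y.mean(0).round(4),'pca',np.degrees(np.arctan2(e[1],e[0]))%180,r)
```

```text
w1 757 [ 0.5343 -0.0248] pca 126.88179390362458 ((535.3524169921875, -25.943159103393555), (14.022505760192871, 44.47645568847656), 37.04303741455078)
w2 738 [ 0.5366 -0.0259] pca 22.843211006902635 ((535.7128295898438, -26.45781707763672), (43.32310485839844, 13.533027648925781), 23.043180465698242)
b5 815 [ 0.5341 -0.027 ] pca 22.651889236312712 ((533.8035888671875, -26.46272850036621), (44.42665100097656, 14.213537216186523), 24.043411254882812)
```

```bash
python3 -c "
from h import *
print(robot.finish_job()); st()"
```

```text
the job is handed in; nothing more can be done
None
the job is handed in; nothing more can be done
```

The gap is set and the lever is locked over, and I handed the job in at about 20.6 s of the 72 s allowed.

- **Knob:** I turned it clockwise until it came up firm, at about 0.45 N m. That is above the 0.25 that counts as bottomed and below the 1.0 that dents. The torque began at a tool yaw of -66.3°. I backed off to +23.6°, which is 89.9° from there. After release, wrist depth put the bar at 22.7 to 24.0°, so it stayed put.
- **Lever:** It went over until the force rose to 8 N with no further movement. After I let go, the ball stood 38.2 mm past the pivot, against 38.4 mm expected at the stop. The tool was clear, with only sensor noise on the force reading.
- **What went wrong:** My first push on the lever failed. The real fingertips sit roughly 26 mm higher than the reported tool position, so they pressed on top of the ball (up to 32 N at the wrist) and dragged it part of the way back. I lifted off, came down lower and pushed again cleanly. The same offset means the knob was gripped only near the top of its bar, though nothing showed it slipping.
- **Other items:** I never moved near the cake, sponge, tub or brush. The last picture shows the tub and part of the sponge and brush; I did not check the positions of all four.

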